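# Peel the clinging top tray off the stack and hold it over the checking pad

### The arm

A 7-joint arm with a two-finger parallel gripper is mounted at the origin on the work surface. World frame = base frame: x ahead of the robot, y to its left, z up, the work surface at z = 0. Lengths are in m, angles in degrees, forces in N, time in s.
With the tool pointing down it reaches from about 0.425 to 0.875 m from the base axis. Payload 4.7 kg.
Tool frame: the origin (TCP) lies between the finger pads; the fingertips stand 8 mm ahead of it and the grasp point (between the pads) lies 11 mm behind it; x points along the fingers, z is the direction in which the jaws open and shut, and the axes are right-handed (so a half turn about x gives the same grasp; the last joint's range is limited). The gripper opens to 87 mm and grips with 3 to 60 N. Pads are 19 mm wide; open, the fingers measure 117 mm over their backs; the gripper's body (75 mm by 190 mm) begins 51 mm behind the grasp point.
Start: joints at [-63.077, 18.392, -4.016, 83.108, 1.295, 78.541, -3.26], TCP at [0.286, 0.584, 0.231] pointing down, gripper open.
Joint ranges: [-163.93, 163.93], [-17.29, 119.83], [-79.2, 71.16], [3.27, 140.29], [-89.18, 269.18], [5.43, 117.66], [-154.24, 154.24]. Speed limits (degrees/s): [147.25, 147.25, 180, 180, 180, 180, 180].

### API

Orientations are given as [roll, pitch, yaw] about the fixed x, y, z axes, in that order (R = Rz(yaw) Ry(pitch) Rx(roll)).
In Python, from cell import telemetry, vision, sign_off gives the robot as it stands. The module is installed in compiled form; this text tells all that it offers.
- The arm moves only by the tool drive_tool, never from a script. Its arguments are lists of equal length, an entry for each row: "offset": the shift along the tool's x, y, z in m, a list of three; "angular": the turn, a rotation vector about the tool's x, y, z in rad, a list of three. A call has 1 to 10 rows; each row is the pose to reach, as a shift and turn from the pose measured when the call began, along the tool's axes at that moment; what a row does not reach only later rows make up. A row lasts 1/8 s, in which the tool goes at most 62.5 mm and 10.7 degrees, less where a joint would pass 70% of its speed; a pose out of reach is approached as far as the arm can. A call with a gripper value outside its range is refused whole. "fingers" is the closure, from -1 (fully open) to 1 (shut), set as the call begins (left out, the last holds). The fingers move at their own pace and stop on an object; "squeeze" is the grip in N (left out, the last holds). Time passes only in rows, so rows that repeat a pose let the fingers close. It gives the time, the measured TCP pose, the force and the opening at its end, in the units of the state.
- telemetry.get_obs(): the state, without advancing time (a new reading comes with each control period).
- vision.read_camera(name): name is "scene" or "top"; returns a dict with "pixels" (400x640x3 uint8, red, green, blue), "intrinsics" (3x3 intrinsics, pixels), "world_from_camera" (4x4, takes a point from camera to world coordinates). Camera axes: x right, y up, looking along -z (the intrinsics and any distortion apply to the point x, -y, -z); pixel columns grow to the right and rows downward; lengths in m; the calibration is good to about 2 mm. A picture is of the moment at which its call begins. There is no depth.
- sign_off(): hands the job in, once; it reports no verdict.
The state is a dict: "time_s": time; "qpos": joint angles; "joint_velocities": joint speeds; "effort": joint torques, N m; "tool_pos": TCP position; "tool_rot": TCP orientation; "force": force on the tool from outside, world axes, zero at the start; "wrist_torque": the same for the moment, N m; "grip_width": finger opening in m.
Only numpy, scipy, OpenCV 4.12 (cv2) and the standard library are available. Lean on these libraries where they do the work, as an engineer would, in place of code of your own. Each camera call takes 0.05 s, during which the arm holds its last target.

### The job

At the jeweller's bench, the green top tray with the orange pull tab clings to the black trays it is nested on. Take it by its tab and peel it: raise the tabbed corner first, with the opposite corner still resting on the black trays, then lift it clear, leaving the black trays and everything else on the bench where they stand. Finish while holding the tray still and roughly level over the middle of the round white checking pad, about 15 cm above the bench; do not put it down or let go.

Things in the scene. Friction and masses are not known exactly. Their poses are not given: they have to be found in the camera images.
- tray: Green tray, 110 x 110 mm, 24 mm high, about 110 g, four open compartments. Origin: centre of its underside; z up. Its lowest 6 mm are a foot 98 x 98 mm that plugs into the black tray below with 2 mm clearance all round; its 110 mm body rests by the shoulder (6 mm above the origin) on the black rim.
- tray_tab (a point): Centre of the orange pull tab, outside the tray's -x, -y corner, 62.8 mm from the centre along both -x and -y, 25 mm above the tray's origin. An upright plate 6 mm thick, 26 mm high (13 mm above and below this point; tray rim 1 mm below it), standing along the tray's diagonal, 26 mm out from the corner: pinch it from above, fingers closing square to the diagonal. Tray's axes.
- tray_far (a point): The tray corner opposite the tab (+x, +y), at the shoulder's lower edge, which rests on the black rim: (55, 55, 6) mm from the tray's origin. The tray tips about this corner when peeled. Tray's axes.
- stack: Two black trays joined as one loose piece, 110 x 110 mm, about 0.75 kg, rim 46 mm above the bench; brass rings inside. Origin: centre of the underside; yaw of the green tray, whose origin starts 40 mm above this one. Four sprung rubber nubs, one in each wall, press on the green tray's foot so that it clings: some 3 to 5 N, besides its weight, to pull off straight, about half that at the tab.
- pad: Round checking pad, white with a grey edge, 120 mm in diameter, 4 to 5 mm high, fixed on the bench. Origin: centre of its underside.
- spare: Another stack of trays, all blue, without a tab, 110 x 110 x 65 mm, 0.8 kg, loose; leave alone. Origin: centre of its underside.
- block: Steel bench block 64 x 64 x 25 mm on a rubber foot, loose; leave alone. Origin: centre of its underside.
- cup: Yellow cup of needle files, 74 mm across, about 135 mm high with the files, loose; leave alone. Origin: centre of its underside.
- clamp: Wooden ring clamp 110 x 26 x 22 mm with a brass band, lying on the bench, loose; leave alone. Origin: centre of its underside, x along its length.
Things that resemble listed ones, but are neither listed nor needed, are in the scene too. Of the things that look like the tray, the larger one is meant. Of the things that look like the stack, the smaller one is meant.

How it is judged:
By the outcome, as a careful person would: the job done as asked, in the order asked, and still so for the second after the job is handed in, while the arm keeps its last pose, push and grip.
It also fails if it takes over 40 s, if anything falls off the work surface, if the arm or the gripper's body presses on something with over 40 N, if the wrist force passes 120 N, or if a joint passes its speed limit or range.

## Working session

There is one attempt and no reset: what is moved stays moved. The work goes in short steps, Python scripts to look and compute and a tool call to move; the robot and the scene stay as the last step left them, time stands still between calls to the robot, and variables do not carry over. Pictures are saved under pics/ and viewed, and the job is handed in when it is done.

Besides the shell and the picture viewer there is one more tool, called after "Request:" in YAML: its name, and indented under it one key for each argument. drive_tool: Moves the arm, as the interface text tells. Its arguments: {"type":"object","properties":{"offset":{"type":"array"},"angular":{"type":"array"},"fingers":{"type":"number"},"squeeze":{"type":"number"}},"required":["offset","angular"]}

```bash
mkdir -p pics
python3 - <<'E'
from cell import telemetry, vision
import cv2,numpy as np,pickle
d={}
for n in ("scene","top"):
    r=vision.read_camera(n); d[n]=r
    cv2.imwrite(f"pics/{n}0.png",r["pixels"][:,:,::-1])
    print(n,r["intrinsics"],r["world_from_camera"],[k for k in r])
pickle.dump(d,open("d0.pkl","wb"))
print(telemetry.get_obs())
E
```

```text
scene [[479.76351734   0.         312.7531671 ]
 [  0.         479.76351734 190.54742745]
 [  0.           0.           1.        ]] [[ 0.51783593 -0.65154351  0.55437983  1.25168707]
 [ 0.85544371  0.38840841 -0.3425711  -0.48205523]
 [ 0.00787419  0.65163637  0.75849063  0.99680164]
 [ 0.          0.          0.          1.        ]] ['pixels', 'intrinsics', 'world_from_camera']
top [[370.89915067   0.         322.92294242]
 [  0.         370.89915067 195.99655255]
 [  0.           0.           1.        ]] [[-0.02444556  0.97548576 -0.21870057  0.36053777]
 [-0.99969453 -0.02465017  0.00179331 -0.059489  ]
 [-0.00364166  0.2186776   0.97579037  1.03661185]
 [ 0.          0.          0.          1.        ]] ['pixels', 'intrinsics', 'world_from_camera']
{'time_s': 0.1, 'qpos': array([-63.07729787,  18.43524807,  -4.01514896,  83.16659395,
         1.29605086,  78.54199244,  -3.26142278]), 'joint_velocities': array([-0.0199268 , -0.08282453,  0.00885104, -0.20197567, -0.09412422,
        0.05035133, -0.00324333]), 'effort': array([-7.35204285e-04, -4.92570984e+01, -4.06173728e-01, -3.13397884e+01,
       -6.40886463e-02,  3.94671725e-02,  6.24841073e-05]), 'tool_pos': array([0.28595464, 0.58318857, 0.22957745]), 'tool_rot': array([-176.16710626,   89.90123334, -112.28181913]), 'force': array([ 0.48968005, -0.00797847, -0.5709241 ]), 'wrist_torque': array([ 0.02117145, -0.00361529,  0.0243234 ]), 'grip_width': 0.08678967933561192}
```

View pics/scene0.png

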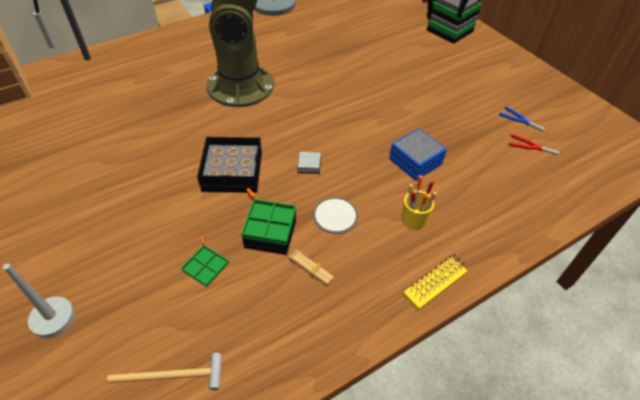

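View pics/top0.png

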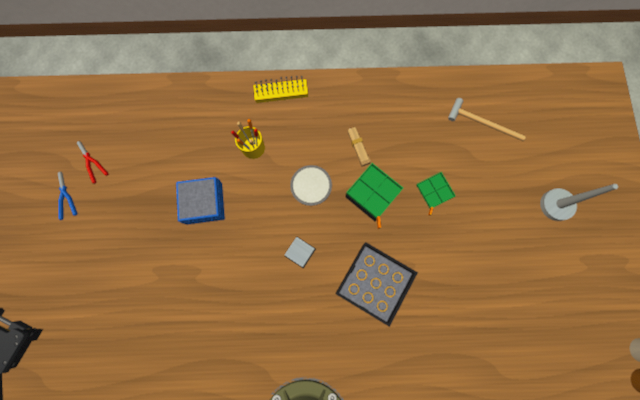

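Two things could be the tray: the large green one on black trays at top (374,190) / scene (270,222), and a small green one lying on the bench at top (436,190) / scene (205,266). A mixed stack is also far off at scene (454,18). The larger tray is meant. The larger black tray with rings at top (377,284) is the stack decoy. Next I'll crop and measure.

```bash
cat > h.py <<'E'
import numpy as np,cv2,pickle
def ray(r,u,v):
    K=r["intrinsics"];T=r["world_from_camera"]
    d=np.array([(u-K[0,2])/K[0,0],-(v-K[1,2])/K[1,1],-1.]); return T[:3,3],T[:3,:3]@d
def onz(r,u,v,z):
    o,d=ray(r,u,v); return o+d*(z-o[2])/d[2]
def proj(r,p):
    K=r["intrinsics"];T=r["world_from_camera"]
    c=T[:3,:3].T@(np.asarray(p)-T[:3,3]); return np.array([K[0,0]*c[0]/-c[2]+K[0,2],K[1,1]*-c[1]/-c[2]+K[1,2]])
def tri(r1,p1,r2,p2):
    A=np.zeros((3,3));b=np.zeros(3)
    for r,p in((r1,p1),(r2,p2)):
        o,d=ray(r,*p);d/=np.linalg.norm(d);M=np.eye(3)-np.outer(d,d);A+=M;b+=M@o
    return np.linalg.solve(A,b)
E
python3 - <<'E'
from h import *
d=pickle.load(open("d0.pkl","rb"))
for n,(u,v) in (("top",(374,190)),("scene",(270,222))):
    im=d[n]["pixels"]; bgr=im[:,:,::-1].copy(); hsv=cv2.cvtColor(bgr,cv2.COLOR_BGR2HSV)
    c=bgr[v-50:v+50,u-60:u+60]; cv2.imwrite(f"pics/crop_{n}.png",cv2.resize(c,None,fx=6,fy=6,interpolation=cv2.INTER_CUBIC))
    g=cv2.inRange(hsv,(50,120,60),(75,255,255))
    cs,_=cv2.findContours(g,cv2.RETR_EXTERNAL,cv2.CHAIN_APPROX_NONE)
    for k in cs:
        if cv2.contourArea(k)>300:
            q=cv2.boxPoints(cv2.minAreaRect(k)); ap=cv2.approxPolyDP(k,4,True)[:,0]
            print(n,"green",cv2.contourArea(k),ap.tolist()); print([np.round(onz(d[n],*p,.064)[:2],4).tolist() for p in ap])
    o=cv2.inRange(hsv,(4,190,190),(14,255,255))
    nn,l,s,ce=cv2.connectedComponentsWithStats(o)
    for i in range(1,nn):
        if s[i,4]>8: print(n,"orange",s[i],ce[i],onz(d[n],*ce[i],.065))
    w=cv2.inRange(hsv,(0,0,200),(180,60,255))
    nn,l,s,ce=cv2.connectedComponentsWithStats(w)
    for i in range(1,nn):
        if 300<s[i,4]<3000: print(n,"white",s[i],ce[i],onz(d[n],*ce[i],.0045))
E
```

```text
top green 734.5 [[441, 172], [417, 184], [429, 206], [454, 196]]
[[0.6374, -0.3844], [0.6053, -0.3164], [0.544, -0.3436], [0.5696, -0.413]]
top green 1561.5 [[372, 163], [347, 194], [375, 217], [402, 187]]
[[0.6678, -0.198], [0.5824, -0.1262], [0.518, -0.198], [0.598, -0.2753]]
top white [294 168  35  34 935] [310.71016043 184.67486631] [ 0.6260572  -0.02713902  0.0045    ]
scene green 950.5 [[203, 246], [182, 269], [207, 285], [227, 260]]
[[0.5847, -0.3682], [0.6182, -0.4327], [0.6845, -0.4007], [0.6482, -0.3363]]
scene green 1663.0 [[253, 201], [243, 236], [286, 243], [294, 206]]
[[0.5226, -0.2077], [0.6067, -0.276], [0.6764, -0.1984], [0.5894, -0.1272]]
scene orange [513 134  26  12  30] [525.93333333 139.2       ] [0.71590596 0.55717492 0.065     ]
scene orange [510 142  19   4  20] [519.25 143.6 ] [0.71895357 0.52716345 0.065     ]
scene orange [248 189   7   8  26] [250.88461538 192.46153846] [ 0.49539595 -0.19997794  0.065     ]
scene orange [201 236   4   7  22] [202.36363636 239.04545455] [ 0.56632976 -0.36196444  0.065     ]
scene white [316 199  39  32 983] [335.05493388 214.42828077] [ 0.62675841 -0.02641875  0.0045    ]
scene white [ 34 299  36  34 412] [ 54.91019417 317.01941748] [ 0.54987959 -0.71520157  0.0045    ]
```

```bash
python3 -c "
import cv2,numpy as np
a=cv2.imread('pics/crop_top.png');b=cv2.imread('pics/crop_scene.png')
cv2.imwrite('pics/crops.png',cv2.resize(np.hstack([a,b]),(800,333)))"
```

```text
(no output)
```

View pics/crops.png

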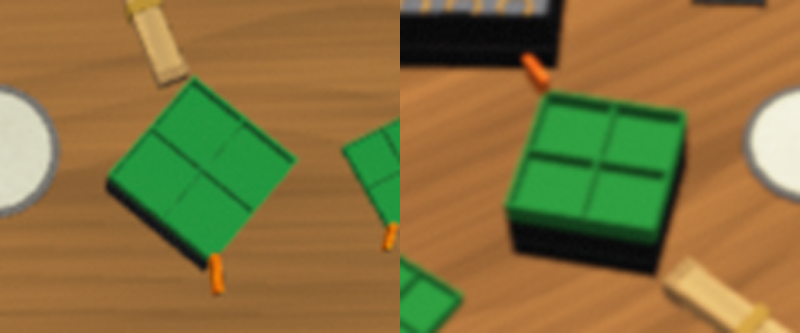

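The crops show the larger green tray on black trays, with its orange tab pointing toward the robot: top about (379,222), scene about (251,192). The ring clamp's end is close to the far corner, and the big black tray is close to the tab. Now I'll refine the measurement.

Run:
```python
from h import *
d=pickle.load(open("d0.pkl","rb"))
pts={}
for n,box in (("top",(365,205,395,235)),("scene",(238,180,262,206))):
    bgr=d[n]["pixels"][:,:,::-1]; hsv=cv2.cvtColor(bgr.copy(),cv2.COLOR_BGR2HSV)
    x0,y0,x1,y1=box; f=bgr.astype(float)
    m=((f[:,:,2]>170)&(f[:,:,2]-f[:,:,1]>75)&(f[:,:,0]<90))
    k=np.zeros_like(m);k[y0:y1,x0:x1]=m[y0:y1,x0:x1]
    ys,xs=np.nonzero(k); w=(f[:,:,2]-f[:,:,1])[ys,xs]
    c=np.array([xs.mean(),ys.mean()]);u,s,vt=np.linalg.svd(np.c_[xs,ys]-c)if 0 else np.linalg.svd(np.c_[xs,ys]-c,full_matrices=False)
    print(n,len(xs),xs.min(),xs.max(),ys.min(),ys.max(),c,vt[0]); pts[n]=c
    for z in (.06,.065,.078):print(z,onz(d[n],*c,z))
print("tri",tri(d["top"],pts["top"],d["scene"],pts["scene"]))
# subpixel green rim edges: top view
for n,cor in (("top",[(372,163),(347,194),(375,217),(402,187)]),("scene",[(253,201),(243,236),(286,243),(294,206)])):
    f=d[n]["pixels"].astype(float); G=cv2.GaussianBlur((f[:,:,1]-f[:,:,0]).astype(np.float32),(0,0),.7)
    L=[]
    for i in range(4):
        a=np.array(cor[i],float);b=np.array(cor[(i+1)%4],float);t=(b-a)/np.linalg.norm(b-a);nn=np.array([t[1],-t[0]])
        if nn@((a+b)/2-np.mean(cor,0))<0:nn=-nn
        P=[]
        for s in np.linspace(.15,.85,30):
            q=a+(b-a)*s; o=np.arange(-4,5,.1)
            prof=cv2.remap(G,(q[0]+nn[0]*o).astype(np.float32)[None],(q[1]+nn[1]*o).astype(np.float32)[None],1)[0]
            gr=np.gradient(prof); j=gr.argmin(); P.append(q+nn*o[j])
        vx=cv2.fitLine(np.float32(P),cv2.DIST_HUBER,0,.01,.01).ravel()
        L.append(np.cross([vx[2],vx[3],1],[vx[2]+vx[0],vx[3]+vx[1],1]))
    C=[]
    for i in range(4):
        p=np.cross(L[i-1],L[i]);C.append(p[:2]/p[2])
    W=np.array([onz(d[n],*p,.064)[:2] for p in C]);print(n,np.round(C,1).tolist(),"\n",np.round(W,4).tolist())
    for i in range(4):
        e=W[(i+1)%4]-W[i];print("edge",np.linalg.norm(e),np.degrees(np.arctan2(e[1],e[0]))%90)
    print("centre",W.mean(0))
```

```text
top 32 377 380 217 227 [378.9375  221.84375] [0.0697133  0.99756707]
0.06 [ 0.50534751 -0.20826193  0.06      ]
0.065 [ 0.50460613 -0.20750025  0.065     ]
0.078 [ 0.50267852 -0.20551989  0.078     ]
scene 32 247 254 189 196 [250.6875 192.5625] [0.67948129 0.73369283]
0.06 [ 0.49138478 -0.19904896  0.06      ]
0.065 [ 0.49544275 -0.20055945  0.065     ]
0.078 [ 0.50599346 -0.20448673  0.078     ]
tri [ 0.5035147  -0.20480756  0.07564934]
top [[371.7, 161.9], [345.6, 192.4], [377.0, 218.3], [403.4, 187.4]] 
 [[0.6708, -0.1974], [0.587, -0.1224], [0.5143, -0.2032], [0.5968, -0.2791]]
edge 0.11245868813593558 48.22689589313393
edge 0.10863576462593233 48.0168761685612
edge 0.11207555690937433 47.38538134755878
edge 0.11028390584062185 47.81468359064897
centre [ 0.59221095 -0.20051885]
scene [[253.3, 198.1], [240.3, 233.4], [288.0, 240.9], [296.5, 204.9]] 
 [[0.5145, -0.2027], [0.5966, -0.2784], [0.6735, -0.1915], [0.5895, -0.12]]
edge 0.11169976482509776 47.329553399647594
edge 0.11597372908425538 48.48776245796106
edge 0.11033283749130456 49.58457510078077
edge 0.11161228835599696 47.78737527209003
centre [ 0.59349122 -0.19814262]
```

```bash
cat >> h.py <<'E'
from scipy.spatial.transform import Rotation as Ro
def state():
    from cell import telemetry
    o=telemetry.get_obs(); return o,np.array(o["tool_pos"]),Ro.from_euler("xyz",o["tool_rot"],degrees=True)
def down(jaw_deg,tilt=0):
    # fingers down, jaw axis at heading jaw_deg; tilt about jaw axis (deg)
    z=np.array([np.cos(np.radians(jaw_deg)),np.sin(np.radians(jaw_deg)),0]);x=np.array([0,0,-1.]);y=np.cross(z,x)
    return Ro.from_rotvec(np.radians(tilt)*z)*Ro.from_matrix(np.c_[x,y,z])
def rel(p,R,P,Q): return np.round(R.inv().apply(np.asarray(P)-p),4).tolist(),np.round((R.inv()*Q).as_rotvec(),4).tolist()
E
python3 - <<'E'
from h import *
d=pickle.load(open("d0.pkl","rb"))
o,p,R=state(); print(np.round(R.as_matrix(),3).tolist(),p)
for j in (93,-87): print(j,rel(p,R,[.504,-.205,.2],down(j)), rel(p,R,[.52,.25,.23],down(j)))
for nm,px,z in (("decoy",(366,244),.05),("decoy",(416,270),.05),("decoy",(338,294),.05),("cup",(249,130),.12),("clampEnd",(365,163),.02),("spare",(200,200),.065),("block",(300,252),.025)): print(nm,onz(d["top"],*px,z))
# decoy height by triangulating corners
print(tri(d["top"],(366,244),d["scene"],(261,139)), tri(d["top"],(366,244),d["scene"],(257,176)),tri(d["top"],(416,270),d["scene"],(203,139)),tri(d["top"],(366,244),d["scene"],(258,177)))
E
```

```text
[[-0.001, -0.898, 0.44], [-0.002, 0.44, 0.898], [-1.0, -0.0, -0.002]] [0.28595464 0.58318857 0.22957745]
93 ([0.0307, -0.5427, -0.6117], [-0.5081, -0.0017, -0.0003]) ([-0.0, -0.3568, -0.1962], [-0.5081, -0.0017, -0.0003])
-87 ([0.0307, -0.5427, -0.6117], [2.6334, -0.0004, 0.0023]) ([-0.0, -0.3568, -0.1962], [2.6334, -0.0004, 0.0023])
decoy [ 0.44855026 -0.17215424  0.05      ]
decoy [ 0.37787777 -0.2990486   0.05      ]
decoy [ 0.32231505 -0.09376973  0.05      ]
cup [0.74939485 0.12954781 0.12      ]
clampEnd [ 0.68218812 -0.18423216  0.02      ]
spare [0.57563038 0.26850136 0.065     ]
block [0.43367582 0.0044158  0.025     ]
[ 0.44181597 -0.14678669  0.18200143] [ 0.44959036 -0.16554136  0.06462847] [ 0.37681571 -0.26309645  0.18574661] [ 0.45046838 -0.16479519  0.06111182]
```

Request:
drive_tool:
  offset:
    - [0,-0.018,-0.01]
    - [0,-0.054,-0.03]
    - [0,-0.1,-0.055]
    - [0,-0.146,-0.08]
    - [0,-0.192,-0.105]
    - [0,-0.238,-0.13]
    - [0,-0.284,-0.156]
    - [0,-0.325,-0.179]
    - [0,-0.348,-0.191]
    - [0,-0.357,-0.196]
  angular:
    - [-0.03,0,0]
    - [-0.08,0,0]
    - [-0.14,0,0]
    - [-0.2,0,0]
    - [-0.26,0,0]
    - [-0.32,0,0]
    - [-0.39,0,0]
    - [-0.45,0,0]
    - [-0.49,0,0]
    - [-0.508,-0.002,0]
  fingers: -1
  squeeze: 40

```text
time_s: 1.35
tool_pos: [0.5213, 0.2475, 0.2294]
tool_rot: [133.5, 89.9, -133.6]
force: [0.2, 0.5, -1.3]
grip_width: 0.0869
```

Run:
```python
from h import *
o,p,R=state();print(p,o["qpos"])
print(rel(p,R,[.504,-.205,.15],down(93)))
```

```text
[0.52125547 0.24749403 0.22944105] [-34.96262941   9.48215258   7.78957185  94.24904251  -1.29650556
  76.41356947  65.8618342 ]
([0.0798, 0.0395, -0.451], [-0.0029, -0.0007, -0.0007])
```

Request:
drive_tool:
  offset:
    - [0,0.002,-0.02]
    - [0,0.006,-0.07]
    - [0,0.011,-0.13]
    - [0,0.016,-0.19]
    - [0.01,0.022,-0.25]
    - [0.025,0.028,-0.31]
    - [0.045,0.033,-0.37]
    - [0.065,0.037,-0.425]
    - [0.078,0.039,-0.446]
    - [0.08,0.0395,-0.451]
  angular:
    - [0,0,0]
    - [0,0,0]
    - [0,0,0]
    - [0,0,0]
    - [0,0,0]
    - [-0.003,0,0]
    - [-0.003,0,0]
    - [-0.003,-0.001,-0.001]
    - [-0.003,-0.001,-0.001]
    - [-0.003,-0.001,-0.001]

```text
time_s: 2.6
tool_pos: [0.502, -0.2066, 0.1487]
tool_rot: [70.1, 89.9, 162.9]
force: [-0.0, 0.5, -0.6]
grip_width: 0.0867
```

Run:
```python
from h import *
from cell import vision
for n in ("scene","top"):
    r=vision.read_camera(n); cv2.imwrite(f"pics/{n}1.png",r["pixels"][:,:,::-1])
    u,v=(374,200) if n=="top" else (260,200)
    cv2.imwrite(f"pics/{n}1c.png",cv2.resize(r["pixels"][v-60:v+60,u-60:u+60,::-1],(400,400),interpolation=2))
cv2.imwrite("pics/c1.png",np.hstack([cv2.imread("pics/top1c.png"),cv2.imread("pics/scene1c.png")]))
o,p,R=state();print(p,o["qpos"],o["force"])
print(rel(p,R,[.5036,-.2047,.057],down(93)))
```

```text
[ 0.50364189 -0.2045919   0.14973041] [ -7.47884074   9.12014515  29.48921968 105.27911997  -4.91930009
  66.87702574 116.62519895] [-0.3257108  -0.09435723  0.08181027]
([0.0927, 0.0, -0.0002], [-0.0002, 0.001, -0.0002])
```

View pics/c1.png

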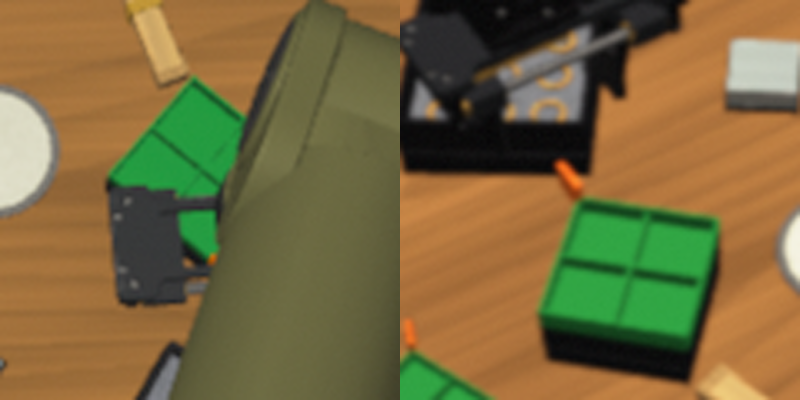

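The scene crop shows the tab free at about (570,178), with the gripper above it. The arm hides it from the top camera. Pose matches to within a millimetre, so I'll descend.

Request:
drive_tool:
  offset:
    - [0.01,0,0]
    - [0.03,0,0]
    - [0.05,0,0]
    - [0.068,0,0]
    - [0.082,0,0]
    - [0.09,0,0]
    - [0.093,0,0]
    - [0.093,0,0]
  angular:
    - [0,0,0]
    - [0,0,0]
    - [0,0,0]
    - [0,0.001,0]
    - [0,0.001,0]
    - [0,0.001,0]
    - [0,0.001,0]
    - [0,0.001,0]

```text
time_s: 3.7
tool_pos: [0.5038, -0.2047, 0.0569]
tool_rot: [-139.9, 90.0, -46.9]
force: [-0.3, 0.7, -1.2]
grip_width: 0.087
```

```bash
cat > look.py <<'E'
from h import *
from cell import vision
import sys
k=sys.argv[1]; d={}
for n in ("scene","top"):
    r=vision.read_camera(n); d[n]=r; cv2.imwrite(f"pics/{n}{k}.png",r["pixels"][:,:,::-1])
    u,v=eval(sys.argv[2]) if len(sys.argv)>2 and n=="scene" else (eval(sys.argv[3]) if len(sys.argv)>3 else ((374,200) if n=="top" else (260,200)))
    d[n+"c"]=cv2.resize(r["pixels"][v-50:v+50,u-50:u+50,::-1],(400,400),interpolation=2)
pickle.dump(d,open(f"d{k}.pkl","wb"))
cv2.imwrite(f"pics/c{k}.png",np.hstack([d["topc"],d["scenec"]]))
o,p,R=state();print(p,np.round(R.as_matrix(),3).tolist(),np.round(o["qpos"],1),o["force"],o["wrist_torque"],o["grip_width"])
E
python3 look.py 2
```

```text
[ 0.50401964 -0.20471927  0.05723167] [[0.001, -0.999, -0.052], [-0.0, -0.052, 0.999], [-1.0, -0.001, -0.0]] [ -6.   15.5  28.7 110.2  -8.9  56.4 119.7] [-1.13123064  0.88070972  0.4358707 ] [ 0.06132018 -0.01009435 -0.00052774] 0.08711025790606564
```

View pics/c2.png

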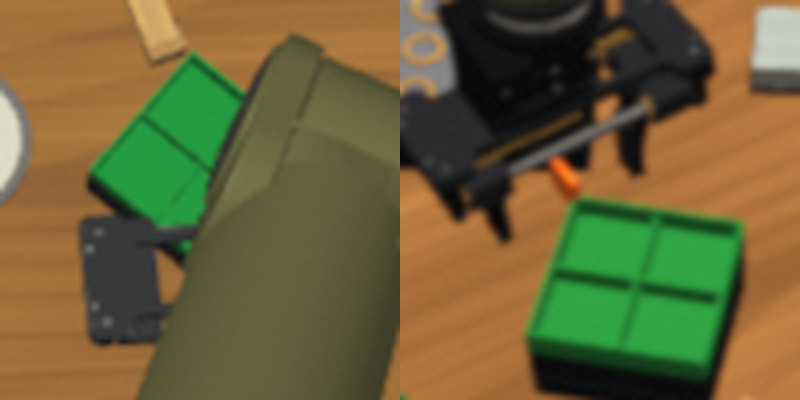

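The tab sits between the open fingers, at scene crop (565,175). I'll close gently first and check the side force.

Request:
drive_tool:
  offset:
    - [0,0,0]
    - [0,0,0]
    - [0,0,0]
    - [0,0,0]
    - [0,0,0]
    - [0,0,0]
  angular:
    - [0,0,0]
    - [0,0,0]
    - [0,0,0]
    - [0,0,0]
    - [0,0,0]
    - [0,0,0]
  fingers: 1
  squeeze: 4

```text
time_s: 4.55
tool_pos: [0.504, -0.2047, 0.0572]
tool_rot: [-107.1, 90.0, -14.1]
force: [1.1, -0.2, -0.2]
grip_width: 0.035
```

Run:
```python
from h import *
from cell import telemetry
o,p,R=state();print(p,o["force"],o["wrist_torque"],o["grip_width"])
```

```text
[ 0.50402093 -0.20468118  0.05721439] [ 1.07908418 -0.2499781  -0.21206953] [0.02550911 0.002677   0.02562429] 0.03502100886458458
```

Request:
drive_tool:
  offset:
    - [0,0,0]
    - [0,0,0]
    - [0,0,0]
    - [0,0,0]
    - [0,0,0]
    - [0,0,0]
    - [0,0,0]
  angular:
    - [0,0,0]
    - [0,0,0]
    - [0,0,0]
    - [0,0,0]
    - [0,0,0]
    - [0,0,0]
    - [0,0,0]

```text
time_s: 5.42
tool_pos: [0.504, -0.2047, 0.0572]
tool_rot: [-105.7, 90.0, -12.7]
force: [-0.3, 0.6, -1.0]
grip_width: 0.0059
```

```bash
python3 look.py 3
```

```text
[ 0.50398937 -0.20468484  0.05722182] [[0.001, -0.999, -0.052], [-0.0, -0.052, 0.999], [-1.0, -0.001, -0.0]] [ -6.   15.5  28.7 110.2  -8.9  56.4 119.7] [0.15747504 1.4722904  0.04134058] [0.12479288 0.02681005 0.03765574] 0.006020776307376252
```

View pics/c3.png

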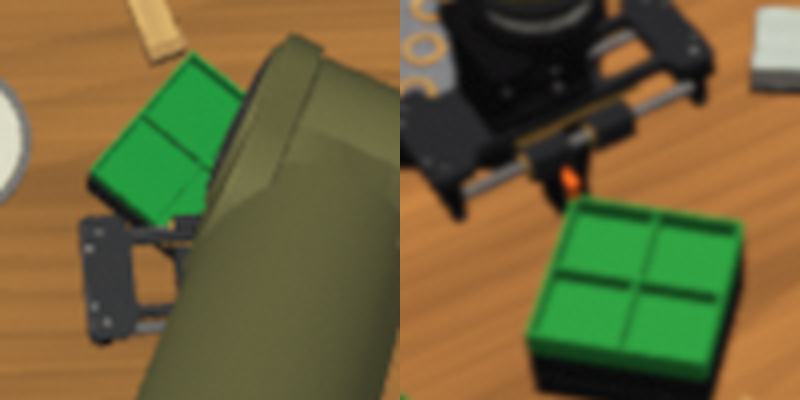

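Request:
drive_tool:
  offset:
    - [0,0,0]
    - [0,0,0]
    - [0,0,0]
    - [-0.0029,-0.0002,0]
    - [-0.0058,-0.0005,0]
    - [-0.0087,-0.0008,0]
    - [-0.0116,-0.0012,0]
    - [-0.0145,-0.0016,0]
    - [-0.0173,-0.0021,0]
    - [-0.0173,-0.0021,0]
  angular:
    - [0,0,0]
    - [0,0,0]
    - [0,0,0]
    - [0,0,0.0175]
    - [0,0,0.035]
    - [0,0,0.052]
    - [0,0,0.07]
    - [0,0,0.087]
    - [0,0,0.105]
    - [0,0,0.105]
  fingers: 1
  squeeze: 45

```text
time_s: 6.78
tool_pos: [0.5061, -0.2047, 0.0746]
tool_rot: [90.2, 84.0, -176.8]
force: [-2.8, 0.2, 0.4]
grip_width: 0.006
```

```bash
python3 look.py 4
```

```text
[ 0.50606149 -0.20462312  0.07450793] [[-0.104, -0.993, -0.052], [-0.006, -0.052, 0.999], [-0.995, 0.104, -0.0]] [ -6.7  18.7  28.9 104.5  -7.1  64.7 117.6] [-1.25483919  0.13503953 -0.35178379] [0.05461148 0.16064729 0.02463695] 0.005860391140955395
```

View pics/c4.png

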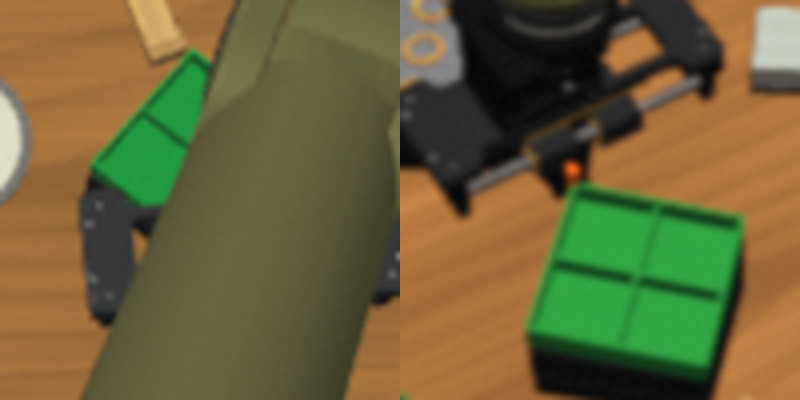

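The tabbed corner is up about 17 mm, and the far corner at scene crop (705,375) hasn't moved. I'll keep tilting on the same arc.

Request:
drive_tool:
  offset:
    - [-0.0029,-0.0002,0]
    - [-0.0058,-0.0005,0]
    - [-0.0087,-0.0008,0]
    - [-0.0116,-0.0012,0]
    - [-0.0145,-0.0016,0]
    - [-0.0145,-0.0016,0]
  angular:
    - [0,0,0.0175]
    - [0,0,0.035]
    - [0,0,0.052]
    - [0,0,0.07]
    - [0,0,0.087]
    - [0,0,0.087]

```text
time_s: 7.62
tool_pos: [0.5098, -0.2044, 0.0888]
tool_rot: [90.2, 79.1, -176.8]
force: [-0.4, -0.1, -1.0]
grip_width: 0.0053
```

```bash
python3 look.py 5
python3 - <<'E'
from h import *
o,p,R=state()
for h in (.03,.1): print(rel(p,R,p+[0,0,h],R))
E
```

```text
[ 0.50930247 -0.20445899  0.08869487] [[-0.19, -0.98, -0.052], [-0.01, -0.051, 0.999], [-0.982, 0.19, -0.0]] [ -7.   21.8  28.9  99.5  -6.2  71.4 116.5] [ 0.04269862  0.11241619 -0.58034199] [ 0.0639963  -0.19763098 -0.00934296] 0.005744716779838843
([-0.0295, 0.0057, -0.0], [0.0, 0.0, 0.0])
([-0.0982, 0.019, -0.0], [0.0, 0.0, 0.0])
```

View pics/c5.png

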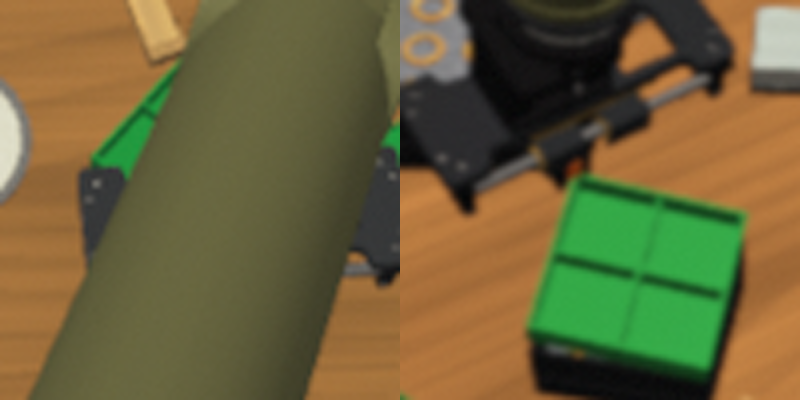

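The tray is tilted 11°, the stack hasn't moved, and the rings are visible under the raised edge at scene crop (575,350). Now I'll lift it straight up.

Request:
drive_tool:
  offset:
    - [-0.0025,0.0005,0]
    - [-0.007,0.0014,0]
    - [-0.013,0.0025,0]
    - [-0.021,0.0041,0]
    - [-0.0295,0.0057,0]
    - [-0.045,0.0087,0]
    - [-0.064,0.0124,0]
    - [-0.082,0.0159,0]
    - [-0.094,0.0182,0]
    - [-0.098,0.019,0]
  angular:
    - [0,0,0]
    - [0,0,0]
    - [0,0,0]
    - [0,0,0]
    - [0,0,0]
    - [0,0,0]
    - [0,0,0]
    - [0,0,0]
    - [0,0,0]
    - [0,0,0]

```text
time_s: 8.98
tool_pos: [0.5097, -0.2046, 0.1896]
tool_rot: [90.2, 79.1, -176.8]
force: [-0.2, 0.2, -1.1]
grip_width: 0.0054
```

```bash
python3 look.py 6
```

```text
[ 0.50933615 -0.20444154  0.18875784] [[-0.189, -0.981, -0.052], [-0.01, -0.051, 0.999], [-0.982, 0.19, -0.0]] [ -8.2  16.4  30.   93.7  -3.6  82.  115.3] [ 0.62151956  0.55314524 -1.74101367] [ 0.05282241 -0.12240369 -0.00435131] 0.005288503326871383
```

View pics/scene6.png

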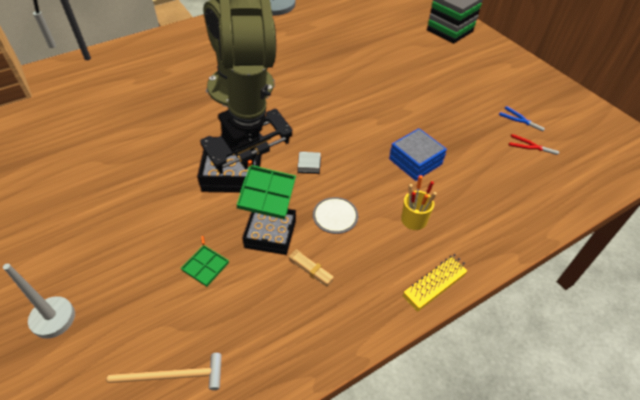

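The tray is clear; the stack stays at scene (270,230) with its rings. Next I'll carry it to the pad and level it.

Run:
```python
from h import *
o,p,R=state()
print(rel(p,R,[.538,-.0315,.167],down(93)))
```

```text
([0.0142, -0.041, 0.1712], [-0.0004, -0.0003, -0.1908])
```

Request:
drive_tool:
  offset:
    - [0,-0.001,0.005]
    - [0,-0.004,0.018]
    - [0,-0.009,0.038]
    - [0,-0.015,0.063]
    - [0.002,-0.021,0.088]
    - [0.006,-0.027,0.113]
    - [0.01,-0.033,0.138]
    - [0.013,-0.038,0.157]
    - [0.014,-0.04,0.168]
    - [0.0142,-0.041,0.171]
  angular:
    - [0,0,-0.01]
    - [0,0,-0.03]
    - [0,0,-0.05]
    - [0,0,-0.075]
    - [0,0,-0.1]
    - [0,0,-0.125]
    - [0,0,-0.15]
    - [0,0,-0.17]
    - [0,0,-0.185]
    - [0,0,-0.191]

```text
time_s: 10.32
tool_pos: [0.5376, -0.0308, 0.1669]
tool_rot: [-102.9, 90.0, -9.8]
force: [0.0, -0.5, -2.1]
grip_width: 0.0056
```

Request:
drive_tool:
  offset:
    - [0,0,0]
    - [0,0,0]
    - [0,0,0]
  angular:
    - [0,0,0]
    - [0,0,0]
    - [0,0,0]

```text
time_s: 10.7
tool_pos: [0.5377, -0.0315, 0.1669]
tool_rot: [-130.8, 90.0, -37.8]
force: [0.3, 0.0, -0.7]
grip_width: 0.0059
```

```bash
python3 look.py 7 "(330,180)" "(330,195)"
```

```text
[ 0.53769643 -0.03121758  0.16688656] [[0.0, -0.999, -0.053], [-0.0, -0.053, 0.999], [-1.0, -0.0, -0.0]] [-20.8   7.3  23.1 104.7  -3.   68.7  96.2] [-0.00918425 -0.14756461 -0.92216868] [0.03604711 0.16263894 0.01089194] 0.005829871727521145
```

View pics/scene7.png

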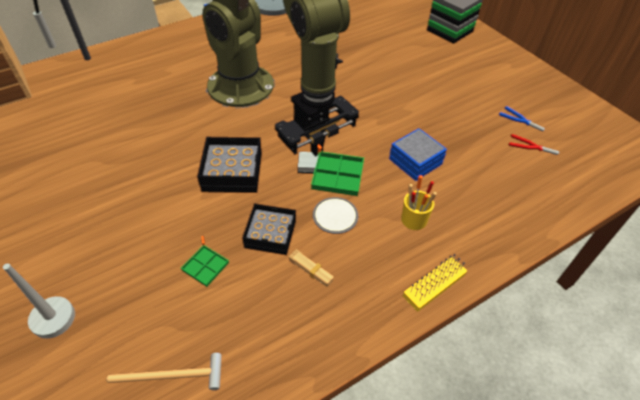

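View pics/c7.png

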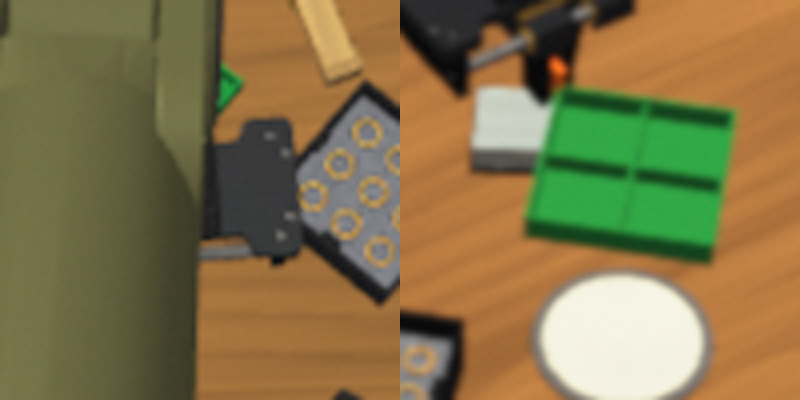

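The scene view shows the tray held level at (338,173), the pad free at (335,215), and the stack at (270,228). I'll check the pose numerically, and compare the other things before and after.

Run:
```python
from h import *
d=pickle.load(open("d7.pkl","rb"));d0=pickle.load(open("d0.pkl","rb"));r=d["scene"]
hsv=cv2.cvtColor(r["pixels"][:,:,::-1].copy(),cv2.COLOR_BGR2HSV)
g=cv2.inRange(hsv,(50,120,60),(75,255,255));g[:, :240]=0
k=max(cv2.findContours(g,0,1)[0],key=cv2.contourArea)
print(cv2.approxPolyDP(k,3,True)[:,0].tolist())
c=np.array([.6264,-.0268])
for z in (.174,.156):
  for a in (183,273,3,93):
    q=c+.0778*np.array([np.cos(np.radians(a)),np.sin(np.radians(a))]);print(z,a,proj(r,[*q,z]).round(1))
a=d0["scene"]["pixels"].astype(int);b=r["pixels"].astype(int)
D=(abs(a-b).max(2)>45).astype(np.uint8)
n,l,s,ce=cv2.connectedComponentsWithStats(D)
for i in range(1,n):
    if s[i,4]>5: print(s[i])
from cell import telemetry;o=telemetry.get_obs();print(o["tool_pos"],o["joint_velocities"].round(2))
```

```text
[[319, 153], [312, 187], [356, 194], [362, 158]]
0.174 183 [319.1 150.7]
0.174 273 [310.5 183.9]
0.174 3 [358.2 191. ]
0.174 93 [364. 157.]
0.156 183 [319.  155.9]
0.156 273 [310.5 189. ]
0.156 3 [357.6 196.1]
0.156 93 [363.4 162.2]
[248   0  10   9  48]
[ 275    0   89  196 9091]
[421   0  13  20 117]
[459   0  10  10  70]
[202   2  19  50 331]
[226   5  21   8  57]
[249   7   2   6   8]
[221   8  20  22 184]
[252  11   9  33 230]
[457  12   5   6  20]
[238  32  15  12 118]
[ 241  188   55   56 1875]
[ 0.53769643 -0.03121758  0.16688656] [-0.07  0.1  -0.13  0.05 -0.06 -0.03 -0.01]
```

The corners match the planned pose to within a few pixels. The stack's lower black edges (rows 244–251) show no change, nor does anything else on the bench. Handing in.

```bash
python3 -c "
from cell import sign_off;print(sign_off())"
```

```text
the job is handed in; nothing more can be done
None
```

I pinched the larger green tray by its orange tab and peeled it up about its far corner, to 11° with that corner still resting on the black trays. Then I lifted it clear, carried it over the checking pad and levelled it. I handed in at about 11 s with the tray still held at 45 N.

**Last checks:**
- **Pose:** the TCP was within about 0.5 mm of its target. That puts the tray's underside about 15 cm above the bench, over the middle of the pad. The tray's corners in the scene picture lay within about 3–4 px of where they should be for a level tray.
- **Grip:** the opening was 5.8 mm on the 6 mm tab, and the joints were practically still.
- **Bench:** comparing the scene picture before and after, only the arm and the place the tray left had changed. The black trays' lower edges, the block, cup, clamp and blue stack showed no movement.
- **Not checked:** the arm hid the tray from the top camera at the end, so the final tray position was confirmed from the scene camera and the arm's readings only.

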